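Stow the radio battery packs in the box with the push-push catch

ROBOT

A 6-joint arm with a two-finger parallel gripper is mounted at the origin on a cart in front of the work surface, level with it; the furniture and walls round the work are solid. World frame = base frame: x ahead of the robot, y to its left, z up, the work surface at z = 0. Lengths are in m, angles in rad, forces in N, time in s.
With the tool pointing down it reaches from about 0.375 to 0.9 m from the base axis. Payload 3.1 kg.
Tool frame: the origin (TCP) lies between the finger pads, 19 mm behind the fingertips; this is the grasp point; z points along the fingers, y is the line along which they close (so a half turn about z gives the same grasp; the last joint's range is limited). The gripper opens to 85 mm and grips with 20 to 120 N. Pads are 22 mm wide; open, the fingers measure 114 mm over their backs; the gripper's body (76 mm by 85 mm) begins 54 mm behind the grasp point. The pads swing forward as they close: fully open they stand 13 mm farther back than shut.
Start: joints at [1.105, 0.527, 1.433, -0, 1.181, -0.178], TCP at [0.177, 0.599, 0.25] pointing down, gripper open.
Joint ranges: [-3.08, 3.08], [-0.75, 2.2], [0.22, 2.44], [-1.43, 4.57], [0, 2.65], [-2.85, 2.85]. Speed limits (rad/s): [2.79, 2.79, 3.14, 3.14, 3.14, 3.14].

INTERFACE

Orientations are given as a unit quaternion [x, y, z, w].
In Python, from station import manip gives the robot as it stands.
- The arm moves only by the tool drive_tool, never from a script. Its argument "plan" is a list of rows, each a list of 7 numbers: the shift along the tool's x, y, z in m, then the turn, a rotation vector about the tool's x, y, z in degrees, then the opening, from -1 (shut) to 1 (fully open). In form: [[x, y, z, wx, wy, wz, gripper], ...]. A call has 1 to 10 rows; each row shifts and turns the commanded pose from where the row before left it, along the tool's axes as they then stand; what a row does not reach is not made up. A row lasts 1/10 s, in which the tool goes at most 50 mm and 8.59 degrees, less where a joint would pass 70% of its speed; a pose out of reach is approached as far as the arm can. A call is refused whole if a number of a shift passes 0.05 or a number of a turn 8.59, either way. A call with a gripper value outside its range is refused whole. The fingers move at their own pace and stop on an object; "newtons" is the grip in N (left out, the last holds). Time passes only in rows, so rows that do not move let the fingers close. It gives the time, the measured TCP pose, the force, the opening and the grip force at its end, in the units of the state.
- manip.sense(): the state, without advancing time (a new reading comes with each control period).
- manip.snapshot(name): name is "scene" or "top" or "wrist"; returns a dict with "image" (420x560x3 uint8, red, green, blue), "z_map" (420x560 float32, m along the optical axis (not along the pixel's ray), 0 where there is no reading), "fov_y" (degrees; the focal length in pixels is half the picture's height over the tangent of half this angle, whatever the lens; pixels are square), "cx", "cy" (the principal point, pixels), "k1" (the pictures are not rectified: a ray, as slopes to the right and down, at radius r is drawn at 1 + k1 r^2 times it, then the intrinsics apply), "extrinsics" (4x4, takes a point from camera to world coordinates); the wrist camera has in their place "mount" (4x4, takes a point from camera to tool coordinates, whose origin is the TCP and whose axes are the flange's). Camera axes: x right, y up, looking along -z (the intrinsics and any distortion apply to the point x, -y, -z); pixel columns grow to the right and rows downward; lengths in m; the calibration is good to about 2 mm. A picture is of the moment at which its call begins: read the wrist's pose just before it.
- manip.sign_off(): hands the job in; it is judged then, once.
The state is a dict: "t": time; "q": joint angles; "qd": joint speeds; "tau": joint torques, N m; "tcp_pos": TCP position; "tool_rot": TCP orientation; "force": force on the tool from outside, world axes, zero at the start; "ft_torque": the same for the moment, N m; "finger_gap": opening from 0.0 (shut) to 1.0 (fully open); "gripper_force": force on a finger pad.
Only numpy, scipy, OpenCV 4.12 (cv2) and the standard library are available. Lean on these libraries where they do the work, as an engineer would, in place of code of your own. Each camera call takes 0.05 s, during which the arm holds its last target. There are 200 camera calls.

TASK

Stow all the loose radio battery packs in the grey battery box and lock it. The lid has a push-push catch - one press on the pad locks it down, the next lets it spring up; it is locked now - so free it, swing the lid right back to its stop, lay every pack flat in the bay behind the partition (two side by side, the others on top of these, at most two high), then shut the lid and press it so that it locks and stays down. Leave the other things on the bench where they are.

Things in the scene. Friction and masses are not known exactly. Their poses are not given: they have to be found in the camera images.
- battery_box: Grey metal battery box with hinged lid, fixed to the bench: tub 150 (x) by 206 (y) by 60 mm high, walls 3 mm, floor top at z = 4 mm. Origin: centre of its underside; +x to the hinge (far side), -x to the front with the catch, z up. A 36 mm high partition at x = -0.040 keeps a front strip for the catch; the bay for the packs lies behind it, x -0.038 to 0.072, y -0.100 to 0.100.
- box_floor (a point): Centre of the bay's floor (box frame x = 0.016, y = 0, z = 0.005). The bay takes two packs side by side (centres at y = +0.05 and -0.05), long side along x, in two layers: four packs. The locked lid is over 60 mm above the floor.
- box_lid (a joint): Lid angle, rad: 0 locked (as at the start); 0.17 to 0.25 sprung up by the catch; 1.85 back at its stop. Stiff hinge: it stays where left (2 N at the grip moves it), but is sprung up below 0.17. Catch: locked or sprung, a press past -0.075 (stop -0.09), let go, changes its state; a shorter press changes nothing or sticks half-way (press again). About 8 N at the pad; 12 to 15 N is plenty.
- lid_hinge (a point): Point on the hinge axis (middle of the far edge, 69 mm up; fixed to the box). The axis runs along the box's y. The open lid, 214 mm wide, reaches 265 mm above the bench and leans 50 mm back behind the axis.
- lid_grip (a point): Centre of the round black grip on a stem before the lid's front edge: cylinder 22 mm thick, 28 mm long, axis along the box's y; 185 mm in front of the hinge axis and 6 mm above it (lid shut), 33 mm from the lid's edge. Pinched by its end faces (fingers closing along the box's y) it turns between the fingers, so the lid can be swung with the tool pointing down all the way.
- lid_pad (a point): Middle of the flat black thumb pad (26 mm across) on top of the lid, 125 mm from the hinge axis, right above the catch: the place to press.
- pack_a: Black radio battery pack, 88 x 54 x 19 mm (its x, y, z), about 180 g, lying flat; origin: centre of its underside. Grasp across the 54 mm. Three or four packs are there; an absent one reads None.
- pack_b: Black radio battery pack, 88 x 54 x 19 mm (its x, y, z), about 180 g, lying flat; origin: centre of its underside. Grasp across the 54 mm. Three or four packs are there; an absent one reads None.
- pack_c: Black radio battery pack, 88 x 54 x 19 mm (its x, y, z), about 180 g, lying flat; origin: centre of its underside. Grasp across the 54 mm. Three or four packs are there; an absent one reads None.
- pack_d: Black radio battery pack, 88 x 54 x 19 mm (its x, y, z), about 180 g, lying flat; origin: centre of its underside. Grasp across the 54 mm. Three or four packs are there; an absent one reads None.
- screw_tin: Bystander, to be left alone: round white screw tin, 62 mm across, 23 mm high; origin: centre of its underside.
- black_marker: Bystander, to be left alone: black marker pen, 142 mm long, 14 mm thick; it lies on the bench; origin under its middle.
- green_driver: Bystander, to be left alone: screwdriver with green handle, 165 mm long; it lies on the bench; origin under its middle.
- tape_roll: Bystander, to be left alone: roll of black tape, 67 mm across, 19 mm high; origin: centre of its underside.

How it is judged:
By the outcome, as a careful person would: the job done as asked, in the order asked, and still so for the second after the job is handed in, with the robot touching nothing.
Of pack_a, pack_b, pack_c, pack_d only 3 to 4 are there at a start; the rules pass over those that are not, and their reading is None.
At some moment in a run one of pack_a, pack_b, pack_c, pack_d may be knocked a few centimetres aside while the robot is not near it.
Once in a run the grip may slacken for a moment while it holds something.
It also fails if it takes over 208 s, if anything falls off the work surface, if the arm or the gripper's body presses on something with over 40 N, if the wrist force passes 120 N, or if a joint passes its speed limit or range.

## Working session

There is one attempt and no reset: what is moved stays moved. The work goes in short steps, Python scripts to look and compute and a tool call to move; the robot and the scene stay as the last step left them, time stands still between calls to the robot, and variables do not carry over. Pictures are saved under pics/ and viewed, at most 14 in all, crops included, and the job is handed in when it is done.

Besides the shell and the picture viewer there is one more tool, called after "Emit:" in YAML: its name, and indented under it one key for each argument. drive_tool: Moves the arm, as the interface text tells. Its arguments: {"type":"object","properties":{"plan":{"type":"array"},"newtons":{"type":"number"}},"required":["plan"]}

```bash
mkdir -p pics; ls; cat > h.py <<'E'
import numpy as np, cv2
from scipy.spatial.transform import Rotation as R
from station import manip
def snap(name,save=None):
    s=manip.sense(); d=manip.snapshot(name)
    if name=="wrist":
        T=np.eye(4); T[:3,:3]=R.from_quat(s["tool_rot"]).as_matrix(); T[:3,3]=s["tcp_pos"]
        d["extrinsics"]=T@d["mount"]
    if save: cv2.imwrite(f"pics/{save}.png",d["image"][:,:,::-1])
    return d
def rays(d,uv):
    uv=np.asarray(uv,float).reshape(-1,2); f=210/np.tan(np.radians(d["fov_y"])/2)
    K=np.array([[f,0,d["cx"]],[0,f,d["cy"]],[0,0,1]])
    p=cv2.undistortPoints(uv.reshape(-1,1,2),K,np.array([d["k1"],0,0,0.])).reshape(-1,2)
    return np.c_[p[:,0],-p[:,1],-np.ones(len(p))]
def plane(d,uv,z):
    E=d["extrinsics"]; v=rays(d,uv)@E[:3,:3].T; o=E[:3,3]
    return o+v*((z-o[2])/v[:,2])[:,None]
def cloud(d):
    u,v=np.meshgrid(np.arange(560),np.arange(420)); r=rays(d,np.c_[u.ravel(),v.ravel()])
    P=r*d["z_map"].reshape(-1,1); E=d["extrinsics"]; P=P@E[:3,:3].T+E[:3,3]
    P[d["z_map"].ravel()<=0]=np.nan
    return P.reshape(420,560,3)
E
python3 - <<'E'
from h import *
print(manip.sense())
a=snap("top","top0"); b=snap("scene","scene0")
for d in (a,b): print({k:v for k,v in d.items() if k not in("image","z_map")})
E
```

```text
pics
{'t': 0.0, 'q': array([ 1.10447272e+00,  5.28442255e-01,  1.43390327e+00,  7.66619700e-06,
        1.18140366e+00, -1.78513895e-01]), 'qd': array([ 2.13873731e-05,  1.04576446e-03, -1.94725724e-04,  1.10684978e-04,
        1.00565570e-03,  1.82780249e-04]), 'tau': array([-8.23755163e-04, -4.42347693e+01, -1.78021896e+01, -3.28472406e-04,
        8.41291621e-03, -9.55886549e-06]), 'tcp_pos': array([0.17707694, 0.59868469, 0.24904796]), 'tool_rot': array([ 1.43410054e-01,  9.89662768e-01, -1.02158028e-03, -3.45022542e-04]), 'force': array([-0.30048849,  0.69758324, -0.06702606]), 'ft_torque': array([-0.05257232,  0.01006908, -0.02064485]), 'gripper_force': 0.0, 'finger_gap': 1.0005861397212483}
{'fov_y': 46.70293609314443, 'cx': 279.62387672700766, 'cy': 212.51163662349927, 'k1': -0.09900898480255087, 'extrinsics': array([[-0.01533836,  0.98785661, -0.15460933,  0.35654964],
       [-0.99975447, -0.01267892,  0.01817252,  0.07642486],
       [ 0.01599157,  0.1548501 ,  0.98780854,  1.31562689],
       [ 0.        ,  0.        ,  0.        ,  1.        ]])}
{'fov_y': 48.12211943820296, 'cx': 280.5498050019009, 'cy': 207.2569953567412, 'k1': -0.15520663119906386, 'extrinsics': array([[ 0.52694232,  0.37544182, -0.76247966, -0.56193541],
       [-0.84958705,  0.20830475, -0.48457299, -0.63039818],
       [-0.02310083,  0.90313486,  0.4287351 ,  0.71084454],
       [ 0.        ,  0.        ,  0.        ,  1.        ]])}
```

View pics/top0.png

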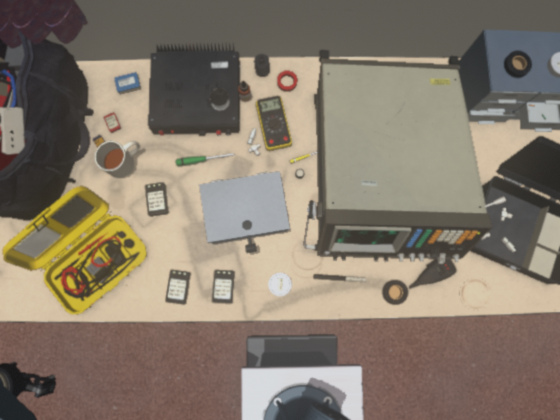

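View pics/scene0.png

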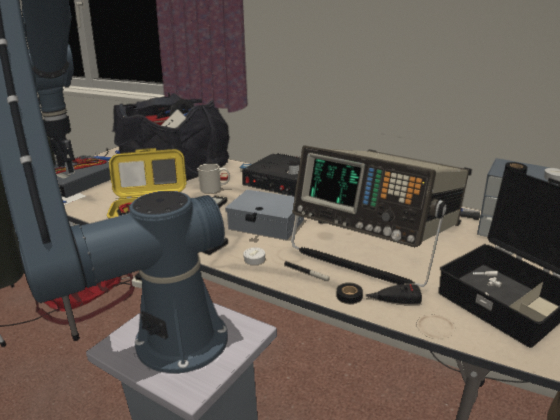

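Top view: the grey box is at about (245,207), with the pad at (247,225) and the grip at (252,248), so the hinge is on the far side. Three packs are visible, at (157,199), (178,286) and (223,286). The tin is at (280,285), the marker at (340,278), the tape at (395,292) and the driver at (205,159). The scene view shows the same layout, with the robot parked to the left.

```bash
cat >> h.py <<'E'
def rect(P):
    (c,(w,h),a)=cv2.minAreaRect(P[:,:2].astype(np.float32)*1000)
    if w<h: w,h,a=h,w,a+90
    return np.round([c[0],c[1],w,h,(a+90)%180-90],1)   # mm, deg of long side
def packs(d,z=0.019,roi=None,zr=(0.008,0.035)):
    """dark blobs, pixels cast to plane z"""
    g=d["image"].max(2); C=cloud(d)
    m=((g<75)).astype(np.uint8); m=cv2.morphologyEx(m,cv2.MORPH_CLOSE,np.ones((5,5)))
    out=[]
    for c in cv2.findContours(m,cv2.RETR_EXTERNAL,cv2.CHAIN_APPROX_NONE)[0]:
        if cv2.contourArea(c)<200: continue
        r=rect(plane(d,c.reshape(-1,2),z)); 
        mm=np.zeros(g.shape,np.uint8); cv2.drawContours(mm,[c],-1,1,-1)
        if 60<r[2]<130 and 35<r[3]<75: out.append((np.round(c.reshape(-1,2).mean(0)),r,np.round(np.nanmedian(C[mm>0][:,2]),4)))
    return out
E
python3 - <<'E'
from h import *
a=snap("top"); C=cloud(a)
for p in packs(a): print(p)
# box lid: grey pixels
im=a["image"].astype(int); 
print(im[205,225],im[225,247],im[286,178],im[300,150])
m=(C[...,2]>0.055)&(C[...,2]<0.085); m[:165]=0;m[260:]=0;m[:,:190]=0;m[:,300:]=0
n,l,st,ce=cv2.connectedComponentsWithStats(m.astype(np.uint8)); print(st)
i=1+np.argmax(st[1:,4]); mm=(l==i); print("z",np.nanmedian(C[mm][:,2]))
grey=((im.max(2)-im.min(2)<35)&(im.min(2)>90)).astype(np.uint8); grey[:165]=0;grey[260:]=0;grey[:,:190]=0;grey[:,300:]=0
c=max(cv2.findContours(grey,0,1)[0],key=cv2.contourArea); print(c.reshape(-1,2).min(0),c.reshape(-1,2).max(0),rect(plane(a,c.reshape(-1,2),0.072)))
dk=((im.max(2)<70)).astype(np.uint8); dk[:210]=0;dk[260:]=0;dk[:,:225]=0;dk[:,275:]=0
for c in cv2.findContours(dk,0,1)[0]:
    if cv2.contourArea(c)>8: 
        mm=np.zeros(dk.shape,np.uint8); cv2.drawContours(mm,[c],-1,1,-1)
        mu=cv2.moments(c);q=np.array([mu["m10"],mu["m01"]])/mu["m00"]; print(q,cv2.contourArea(c),plane(a,q,0.075),np.nanmedian(C[mm>0],0),rect(plane(a,c.reshape(-1,2),0.075)))
# bench
print(plane(a,[[60,330],[160,320],[300,319],[160,60]],0))
E
```

```text
(array([ 70., 210.]), array([568. , 625.2,  89.1,  47. , -49.5]), np.float64(0.1313))
[170 173 178] [93 91 88] [199 195 177] [216 197 168]
[[     0      0    560    420 230180]
 [   199    171     91     82   5017]
 [   245    247      1      1      1]
 [   247    247      1      2      2]]
z 0.07923544230056123
[192 165] [290 259] [561.7 161.6 255.5 237.  -83.7]
[[0.25013315 0.64804587 0.        ]
 [0.27667003 0.37544809 0.        ]
 [0.2748911  0.00238263 0.        ]
 [1.01725233 0.39431012 0.        ]]
```

```bash
python3 - <<'E'
from h import *
a=snap("top"); C=cloud(a); im=a["image"].astype(int)
for u,v in [(252,246),(247,225),(247,228),(170,300),(178,300),(150,210),(232,300)]: print((u,v),im[v,u],C[v,u].round(3))
print("bench z",[C[v,u,2].round(4) for u,v in [(200,300),(140,230),(260,300),(290,200)]])
m=(C[...,2]>0.055)&(C[...,2]<0.095); m[:165]=0;m[260:]=0;m[:,:190]=0;m[:,300:]=0
n,l,st,ce=cv2.connectedComponentsWithStats(m.astype(np.uint8)); i=1+np.argmax(st[1:,4]); mm=(l==i).astype(np.uint8)
mm=cv2.morphologyEx(mm,cv2.MORPH_OPEN,np.ones((25,25)))
c=max(cv2.findContours(mm,0,1)[0],key=cv2.contourArea)
for z in (0.07,0.078): print("lid",rect(plane(a,c.reshape(-1,2),z)))
bx=cv2.boxPoints(cv2.minAreaRect(c)); print(bx, plane(a,bx,0.074))
g=im.max(2)
dk=(g<120).astype(np.uint8)
for c in cv2.findContours(cv2.morphologyEx(dk,3,np.ones((5,5))),0,1)[0]:
    ar=cv2.contourArea(c); q=c.reshape(-1,2).mean(0)
    if 30<ar<1500 and 140<q[1]<320 and 120<q[0]<420: print(q.round(),ar,rect(plane(a,c.reshape(-1,2),0.019)),rect(plane(a,c.reshape(-1,2),0.075)))
s=cv2.resize(a["image"][160:310,140:300,::-1],None,fx=5,fy=4); cv2.imwrite("pics/c1.png",cv2.resize(a["image"][160:310,130:310,::-1],(720,600),interpolation=cv2.INTER_CUBIC))
E
```

```text
(252, 246) [84 81 76] [0.464 0.125 0.087]
(247, 225) [93 91 88] [0.519 0.138 0.079]
(247, 228) [98 96 94] [0.511 0.138 0.077]
(170, 300) [86 80 72] [0.33  0.345 0.018]
(178, 300) [101  97  90] [0.33  0.323 0.023]
(150, 210) [170 167 151] [0.571 0.404 0.016]
(232, 300) [129 117 103] [0.328 0.183 0.003]
bench z [np.float64(-0.0029), np.float64(0.0023), np.float64(-0.0037), np.float64(0.0002)]
lid [604.9 191.5  81.9  63.8  89.3]
lid [603.3 190.7  81.4  63.4  89.3]
[[211. 181.]
 [242. 181.]
 [242. 205.]
 [211. 205.]] [[0.63645585 0.23148719 0.074     ]
 [0.63538656 0.15050911 0.074     ]
 [0.57181707 0.15068463 0.074     ]
 [0.57285492 0.23100278 0.074     ]]
[329. 277.] 88.0 [384.6 -77.2  82.9  10.6  84.9] [383.4 -70.6  79.3  10.1  84.9]
[225. 287.] 193.0 [364.3 205.2  83.9  52.7  -5.1] [363.9 199.6  80.2  50.4  -5.1]
[179. 288.] 208.5 [364.6 325.1  82.9  53.2  -8.4] [364.2 314.4  79.4  50.9  -8.4]
[250. 238.] 203.0 [477.1 130.9 203.7  46.7 -81.7] [471.9 128.6 194.9  44.7 -81.7]
[247. 225.] 52.0 [527.8 141.3  24.   21.8 -63.9] [520.4 138.5  23.   20.9 -63.9]
[158. 199.] 220.0 [601.3 387.1  87.3  54.1   6.9] [590.7 373.7  83.6  51.8   6.9]
[190. 162.] 46.0 [704.5 293.9  76.9  19.8  89.1] [689.5 284.5  73.6  19.   89.1]
[123. 166.] 253.0 [691.7 479.8  77.8  49.6 -40.6] [677.2 462.4  74.4  47.5 -40.6]
```

View pics/c1.png

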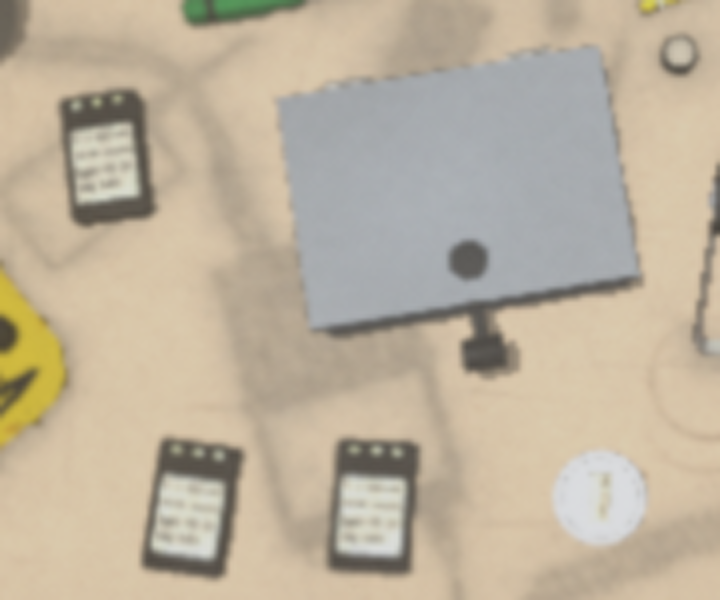

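The enlarged crop confirms the layout. The lid corners in top-view pixels are (199.5,184.5), (280,171.5), (290,230) and (208,242). The pad is at (246.8,224.8) and the grip at (251.2,248). There are three packs, lying clear of each other.

```bash
cat >> h.py <<'E'
def to(p,yaw=None,z=None):
    """shift in tool axes to world p (tool assumed as it stands), and turn about tool z so that tool y lies along world yaw (deg, mod 180)"""
    s=manip.sense(); M=R.from_quat(s["tool_rot"]).as_matrix(); d=np.asarray(p)-s["tcp_pos"]
    out=[("pos",s["tcp_pos"].round(4)),("q",s["q"].round(3)),("F",s["force"].round(1)),("shift_mm",(M.T@d*1000).round(1))]
    ya=np.degrees(np.arctan2(M[1,1],M[0,1])); out.append(("tooly yaw",ya.round(2)))
    tilt=R.from_matrix(M).inv().apply([0,0,-1]); out.append(("down in tool",tilt.round(4)))
    if yaw is not None: 
        t=(yaw-ya+90)%180-90; out.append(("turn_z_tool (deg; alt ±180)",round(-t,2)))
        M2=M@R.from_rotvec([0,0,-np.radians(t)]).as_matrix(); out.append(("shift after turn",(M2.T@d*1000).round(1)))
    for o in out: print(*o)
E
python3 - <<'E'
from h import *
a=snap("top")
L=plane(a,[[199.5,184.5],[280,171.5],[290,230],[208,242]],0.075); print(L.round(4))
print("edges yaw",[np.degrees(np.arctan2(*(L[i]-L[j])[[1,0]])).round(1) for i,j in [(0,1),(3,2),(0,3),(1,2)]])
print([np.linalg.norm(L[i]-L[j]).round(4) for i,j in [(0,1),(3,2),(0,3),(1,2)]])
print("pad",plane(a,[246.75,224.75],0.077)," grip",plane(a,[251.25,248],0.082))
to([0.42,0.10,0.35],101)
E
```

```text
[[0.6273 0.2613 0.075 ]
 [0.6594 0.0509 0.075 ]
 [0.5049 0.0276 0.075 ]
 [0.4767 0.238  0.075 ]]
edges yaw [np.float64(98.7), np.float64(97.6), np.float64(8.8), np.float64(8.6)]
[np.float64(0.2128), np.float64(0.2122), np.float64(0.1524), np.float64(0.1562)]
pad [[0.51971237 0.13849347 0.077     ]]  grip [[0.45939052 0.12715229 0.082     ]]
pos [0.1772 0.599  0.2495]
q [ 1.105  0.528  1.433 -0.     1.181 -0.178]
F [-0.2 -0.2  0.4]
shift_mm [-374.4 -409.7 -100.1]
tooly yaw 73.51
down in tool [-2.0e-04  1.1e-03  1.0e+00]
turn_z_tool (deg; alt ±180) -27.49
shift after turn [-143.  -536.3 -100.1]
```

Emit:
drive_tool:
  plan:
    - [0,0,-0.033,0,0,-8.3,1]
    - [0,0,-0.033,0,0,-8.3,1]
    - [0,0,-0.034,0,0,-8.3,1]
    - [-0.013,-0.04,0,0,0,0,1]
    - [-0.013,-0.04,0,0,0,0,1]
    - [-0.013,-0.04,0,0,0,0,1]
    - [-0.013,-0.04,0,0,0,0,1]
    - [-0.013,-0.04,0,0,0,0,1]
    - [-0.013,-0.04,0,0,0,0,1]
    - [-0.013,-0.04,0,0,0,0,1]

```text
t: 1.25
tcp_pos: [0.3086, 0.334, 0.3501]
tool_rot: [-0.074, 0.997, 0.0, 0.0]
force: [1.0, 0.3, -0.5]
finger_gap: 1.002
gripper_force: 0.0
```

Emit:
drive_tool:
  plan:
    - [-0.013,-0.04,0,0,0,0,1]
    - [-0.013,-0.04,0,0,0,0,1]
    - [-0.013,-0.04,0,0,0,0,1]
    - [-0.013,-0.04,0,0,0,0,1]
    - [-0.013,-0.04,0,0,0,0,1]
    - [-0.013,-0.04,0,0,0,0,1]
    - [0,0,0,0,0,0,1]
    - [0,0,0,0,0,0,1]

```text
t: 2.05
tcp_pos: [0.4207, 0.1089, 0.3499]
tool_rot: [-0.072, 0.997, 0.0, -0.0]
force: [0.1, 0.2, -0.2]
finger_gap: 1.005
gripper_force: 0.0
```

```bash
python3 - <<'E'
from h import *
to([0.4594,0.1272,0.15],98.4)
d=snap("wrist","w1"); print(d["mount"].round(3),d["fov_y"])
E
```

```text
pos [0.4207 0.1089 0.3499]
q [-0.005  0.14   1.741  0.     1.26  -1.72 ]
F [ 0.1  0.2 -0.2]
shift_mm [-41.   12.5 199.9]
tooly yaw 98.25
down in tool [-6.e-04 -6.e-04  1.e+00]
turn_z_tool (deg; alt ±180) -0.15
shift after turn [-41.1  12.4 199.9]
[[ 0.     0.952  0.306  0.079]
 [ 1.    -0.    -0.    -0.001]
 [-0.     0.306 -0.952 -0.123]
 [ 0.     0.     0.     1.   ]] 65.75069852795887
```

View pics/w1.png

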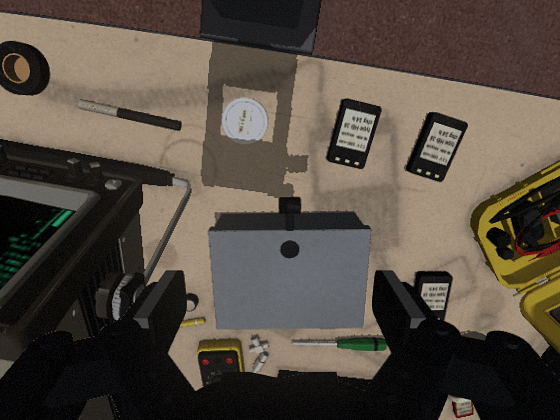

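The wrist view shows the grip at about (289,206), the pad at (290,249), lid corners at (210,230), (370,228), (365,328) and (216,329), and the packs.

```bash
python3 - <<'E'
from h import *
d=snap("wrist"); C=cloud(d); g=d["image"].max(2)
print("depth lid",C[280,250],"pad",C[249,290],"grip",C[206,289],"bench",C[180,340])
for n,z,(x0,x1,y0,y1),th in [("pad",.077,(275,305,238,260),75),("grip",.08,(278,302,196,212),60)]:
    m=(g[y0:y1,x0:x1]<th).astype(np.uint8); c=max(cv2.findContours(m,0,1)[0],key=cv2.contourArea).reshape(-1,2)+[x0,y0]
    print(n,c.min(0),c.max(0),rect(plane(d,c,z)))
L=plane(d,[[210,230],[370,228],[365,328],[216,329]],0.075); print(L.round(4))
print("edges yaw",[np.degrees(np.arctan2(*(L[i]-L[j])[[1,0]])).round(1) for i,j in [(0,1),(3,2),(0,3),(1,2)]])
for p in packs(d): print(p)
E
```

```text
depth lid [0.57282596 0.09106434 0.07723926] pad [0.51807069 0.13808182 0.07883713] grip [0.45736452 0.12700754 0.0857405 ] bench [ 0.43195375  0.20256857 -0.00072145]
pad [279 241] [298 258] [520.  136.4  25.3  24.8 -81.7]
grip [278 197] [299 211] [456.6 126.5  26.7  18.4 -81.6]
[[0.5082 0.0302 0.075 ]
 [0.4749 0.2378 0.075 ]
 [0.629  0.2671 0.075 ]
 [0.6622 0.0512 0.075 ]]
edges yaw [np.float64(-80.9), np.float64(-81.3), np.float64(-172.2), np.float64(-169.2)]
(array([435., 147.]), array([363.5, 320. ,  87. ,  60.4,  -8.4]), np.float64(0.0174))
(array([352., 133.]), array([363.5, 201.8,  86.8,  56.8,  -4.7]), np.float64(0.0174))
(array([21., 68.]), array([ 341.9, -242.5,   66. ,   64.8,   -5.1]), np.float64(0.0175))
```

Emit:
drive_tool:
  plan:
    - [-0.034,0.0045,0,0,0,-0.5,-1]
    - [-0.034,0.0045,0,0,0,0,-1]
    - [-0.034,0.0045,0,0,0,0,-1]
    - [0,0,0.045,0,0,0,-1]
    - [0,0,0.045,0,0,0,-1]
    - [0,0,0.045,0,0,0,-1]
    - [0,0,0.045,0,0,0,-1]
    - [0,0,0.04,0,0,0,-1]
    - [0,0,0,0,0,0,-1]
    - [0,0,0,0,0,0,-1]

```text
t: 3.15
tcp_pos: [0.5189, 0.1397, 0.1301]
tool_rot: [-0.079, 0.997, 0.0, -0.001]
force: [0.1, 0.5, 1.5]
finger_gap: -0.002
gripper_force: 0.0
```

Emit:
drive_tool:
  plan:
    - [0,0,0.01,0,0,0,-1]
    - [0,0,0.01,0,0,0,-1]
    - [0,0,0.01,0,0,0,-1]
    - [0,0,0,0,0,0,-1]
    - [0,0,0,0,0,0,-1]

```text
t: 3.65
tcp_pos: [0.5193, 0.1384, 0.1]
tool_rot: [-0.078, 0.997, 0.0, -0.0]
force: [0.7, -0.7, -0.8]
finger_gap: 0.003
gripper_force: 0.0
```

Emit:
drive_tool:
  plan:
    - [0,0,0.004,0,0,0,-1]
    - [0,0,0.004,0,0,0,-1]
    - [0,0,0.002,0,0,0,-1]
    - [0,0,0,0,0,0,-1]

```text
t: 4.05
tcp_pos: [0.5197, 0.1383, 0.0908]
tool_rot: [-0.078, 0.997, -0.0, 0.001]
force: [-0.5, 0.8, 5.5]
finger_gap: 0.0
gripper_force: 2.6
```

Emit:
drive_tool:
  plan:
    - [0,0,0.003,0,0,0,-1]
    - [0,0,0.002,0,0,0,-1]
    - [0,0,0.001,0,0,0,-1]
    - [0,0,0,0,0,0,-1]

```text
t: 4.45
tcp_pos: [0.5197, 0.1384, 0.0868]
tool_rot: [-0.078, 0.997, -0.0, 0.001]
force: [-4.6, -0.8, 19.7]
finger_gap: 0.004
gripper_force: 9.9
```

Emit:
drive_tool:
  plan:
    - [0,0,-0.005,0,0,0,-1]
    - [0,0,-0.01,0,0,0,-1]
    - [0,0,-0.02,0,0,0,-1]
    - [0,0,-0.05,0,0,0,-1]
    - [0,0,-0.05,0,0,0,-1]
    - [0.05,0,-0.05,0,0,0,1]
    - [0.05,0,-0.05,0,0,0,1]
    - [0,0,0,0,0,0,1]
    - [0,0,0,0,0,0,1]

```text
t: 5.35
tcp_pos: [0.4496, 0.1275, 0.2909]
tool_rot: [-0.078, 0.997, -0.0, 0.002]
force: [0.4, 0.4, 0.1]
finger_gap: 0.675
gripper_force: 0.0
```

```bash
python3 - <<'E'
from h import *
d=snap("wrist","w2"); C=cloud(d); g=d["image"].max(2)
H=np.array([0.642,0.1565,0.069]); u=np.array([np.cos(np.radians(8.8)),np.sin(np.radians(8.8))])
rel=C-H; r=-(rel[...,:2]@u); t=rel[...,:2]@[-u[1],u[0]]
m=(abs(t)<0.09)&(r>0.02)&(r<0.15)&(rel[...,2]>-0.02)&(rel[...,2]<0.1)
p=np.polyfit(r[m],rel[...,2][m],1); print("lid slope angle",np.arctan(p[0]),p,m.sum())
mg=(abs(t)<0.013)&(r>0.165)&(r<0.21)&(rel[...,2]>-0.02); print("grip top",np.nanmedian(C[mg],0),np.nanmax(C[mg][:,2]),mg.sum(), np.percentile(t[mg],[5,95]),np.percentile(r[mg],[5,95]))
to([0.46,0.128,0.2],98.8)
E
```

```text
lid slope angle 0.08015081020491195 [0.08032289 0.0165799 ] 14216
grip top [0.43869303 0.12537932 0.35256735] 0.3605940550895848 5358 [-0.01158072  0.01134191] [0.18159018 0.20698713]
pos [0.4499 0.1275 0.2898]
q [ 0.036  0.261  1.764  0.     1.115 -1.69 ]
F [-0.1 -0.3 -0.2]
shift_mm [-10.   -1.1  89.9]
tooly yaw 98.9
down in tool [1.4e-03 1.0e-04 1.0e+00]
turn_z_tool (deg; alt ±180) 0.1
shift after turn [-10.   -1.   89.9]
```

View pics/w2.png

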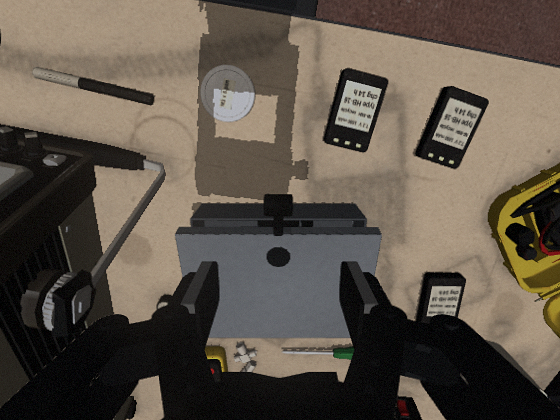

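The lid has sprung up: the tub's front edge shows beneath its raised edge. The grip is at (278,206) and the pad at (278,256).

```bash
python3 - <<'E'
from h import *
d=snap("wrist"); C=cloud(d)
A=C[235:330,225:330].reshape(-1,3); u=np.array([np.cos(np.radians(8.8)),np.sin(np.radians(8.8))])
H=np.array([0.642,0.1565,0.069]); rel=A-H; r=-(rel[:,:2]@u); k=(rel[:,2]<.1)
p=np.polyfit(r[k],rel[k,2],1); print("lid",np.arctan(p[0]),p)
G=C[198:213,268:290].reshape(-1,3); print("grip",np.median(G,0),np.percentile(G,[5,95],0))
print(plane(d,[[278.5,206]],0.12))
E
```

```text
lid 0.18026129357631754 [0.18223949 0.00986713]
grip [nan nan nan] [[nan nan nan]
 [nan nan nan]]
[[0.46096235 0.12778113 0.12      ]]
```

Emit:
drive_tool:
  plan:
    - [-0.0125,-0.0005,0.03,0,0,0,1]
    - [0,0,0.045,0,0,0,1]
    - [0,0,0.045,0,0,0,1]
    - [0,0,0.035,0,0,0,1]
    - [0,0,0.023,0,0,0,1]
    - [0,0,0,0,0,0,-1]
    - [0,0,0,0,0,0,-1]
    - [0,0,0,0,0,0,-1]
    - [0,0,0,0,0,0,-1]
    - [0,0,0,0,0,0,-1]
  newtons: 40

```text
t: 6.45
tcp_pos: [0.463, 0.1286, 0.1128]
tool_rot: [-0.078, 0.997, -0.0, 0.002]
force: [0.6, -4.1, 0.6]
finger_gap: 0.317
gripper_force: 45.9
```

```bash
python3 - <<'E'
from h import *
to([0.4625,0.1285,0.112],98.8)
th=np.append(np.arange(0.2,1.82,0.11),1.86); r=.185*np.cos(th)-.006*np.sin(th); z=.185*np.sin(th)+.006*np.cos(th)
print(np.c_[th[1:],np.diff(r)*1000,-np.diff(z)*1000].round(1).tolist())
E
```

```text
pos [0.463  0.1286 0.1128]
q [ 3.800e-02  5.680e-01  1.913e+00 -1.000e-03  6.580e-01 -1.688e+00]
F [ 0.6 -4.1  0.6]
shift_mm [ 0.5 -0.   0.8]
tooly yaw 98.94
down in tool [0.003 0.001 1.   ]
turn_z_tool (deg; alt ±180) 0.14
shift after turn [ 0.5 -0.   0.8]
[[0.3, -5.8, -19.5], [0.4, -7.9, -18.8], [0.5, -9.9, -17.8], [0.6, -11.8, -16.6], [0.8, -13.5, -15.2], [0.9, -15.1, -13.6], [1.0, -16.5, -11.9], [1.1, -17.7, -10.0], [1.2, -18.7, -8.0], [1.3, -19.5, -5.9], [1.4, -20.0, -3.7], [1.5, -20.3, -1.5], [1.6, -20.3, 0.7], [1.7, -20.1, 3.0], [1.9, -21.4, 5.7]]
```

Emit:
drive_tool:
  plan:
    - [-0.006,0,-0.0195,0,0,0,-1]
    - [-0.008,0,-0.019,0,0,0,-1]
    - [-0.01,0,-0.018,0,0,0,-1]
    - [-0.012,0,-0.0165,0,0,0,-1]
    - [-0.0135,0,-0.015,0,0,0,-1]
    - [-0.015,0,-0.0135,0,0,0,-1]
    - [-0.0165,0,-0.012,0,0,0,-1]
    - [0,0,0,0,0,0,-1]

```text
t: 7.25
tcp_pos: [0.543, 0.141, 0.2275]
tool_rot: [-0.078, 0.997, -0.001, 0.001]
force: [-2.0, -2.6, 4.5]
finger_gap: 0.32
gripper_force: 26.8
```

Emit:
drive_tool:
  plan:
    - [-0.0175,0,-0.01,0,0,0,-1]
    - [-0.0185,0,-0.008,0,0,0,-1]
    - [-0.0195,0,-0.006,0,0,0,-1]
    - [-0.02,0,-0.0035,0,0,0,-1]
    - [-0.0205,0,-0.0015,0,0,0,-1]
    - [-0.0205,0,0.0005,0,0,0,-1]
    - [-0.02,0,0.003,0,0,0,-1]
    - [0,0,0,0,0,0,-1]

```text
t: 8.05
tcp_pos: [0.6795, 0.1622, 0.2525]
tool_rot: [-0.077, 0.997, -0.0, 0.003]
force: [0.9, -2.6, 5.7]
finger_gap: 0.318
gripper_force: 42.0
```

Emit:
drive_tool:
  plan:
    - [-0.012,0,0.003,0,0,0,-1]
    - [-0.008,0,0.002,0,0,0,-1]
    - [-0.003,0,0.001,0,0,0,-1]
    - [0,0,0,0,0,0,-1]

```text
t: 8.45
tcp_pos: [0.7006, 0.1654, 0.247]
tool_rot: [-0.078, 0.997, -0.001, 0.002]
force: [1.3, -2.2, 5.0]
finger_gap: 0.317
gripper_force: 42.1
```

Emit:
drive_tool:
  plan:
    - [-0.003,0,0.001,0,0,0,-1]
    - [-0.003,0,0.001,0,0,0,-1]
    - [0,0,0,0,0,0,-1]

```text
t: 8.75
tcp_pos: [0.7061, 0.1663, 0.2451]
tool_rot: [-0.078, 0.997, -0.001, 0.002]
force: [1.6, -2.6, 6.1]
finger_gap: 0.315
gripper_force: 42.2
```

Emit:
drive_tool:
  plan:
    - [-0.004,0,0.0015,0,0,0,-1]
    - [-0.004,0,0.0015,0,0,0,-1]
    - [0,0,0,0,0,0,-1]

```text
t: 9.05
tcp_pos: [0.7116, 0.1672, 0.2429]
tool_rot: [-0.078, 0.997, -0.001, -0.001]
force: [-5.4, -4.3, 10.5]
finger_gap: 0.313
gripper_force: 42.7
```

Emit:
drive_tool:
  plan:
    - [0.001,0,-0.001,0,0,0,1]
    - [0,0,0,0,0,0,1]
    - [0,0,0,0,0,0,1]
    - [0,0,0,0,0,0,1]
    - [0,0,-0.03,0,0,0,1]
    - [0,0,-0.04,0,0,0,1]
    - [0.05,0,-0.04,0,0,0,1]
    - [0.05,0,0,0,0,0,1]
    - [0.05,0,0,0,0,0,1]
    - [0.05,0,0,0,0,0,1]

```text
t: 10.05
tcp_pos: [0.5237, 0.1388, 0.3419]
tool_rot: [-0.078, 0.997, 0.0, 0.0]
force: [0.0, -0.2, -0.8]
finger_gap: 0.997
gripper_force: 0.0
```

Emit:
drive_tool:
  plan:
    - [0.04,0.01,0,0,0,0,1]
    - [0.03,0.03,0,0,0,0,1]
    - [0,0.03,0,0,0,0,1]
    - [0,0,0,0,0,0,1]
    - [0,0,0,0,0,0,1]

```text
t: 10.55
tcp_pos: [0.4457, 0.1976, 0.3421]
tool_rot: [-0.079, 0.997, -0.0, 0.0]
force: [0.1, -0.3, -0.6]
finger_gap: 1.002
gripper_force: 0.0
```

```bash
python3 - <<'E'
from h import *
to([0.36,0.2,0.2],85)
d=snap("wrist","w3"); a=snap("top","t3")
cv2.imwrite("pics/m3.png",np.hstack([d["image"],cv2.resize(a["image"][130:320,130:320],(420,420))])[:,:,::-1][:, :980]) 
im=cv2.imread("pics/m3.png"); cv2.imwrite("pics/m3.png",cv2.resize(im,(800,343)))
for p in packs(d): print(p)
E
```

```text
pos [0.4457 0.1976 0.3421]
q [ 0.188  0.232  1.644 -0.     1.265 -1.54 ]
F [ 0.1 -0.3 -0.6]
shift_mm [ 84.4  15.8 142. ]
tooly yaw 99.01
down in tool [8.e-04 4.e-04 1.e+00]
turn_z_tool (deg; alt ±180) 14.01
shift after turn [ 85.7  -5.1 142. ]
(array([382., 120.]), array([364. , 322.3,  86.9,  57.1,  -8.7]), np.float64(0.0175))
(array([290., 103.]), array([363.3, 195.3,  87.2,  71. ,  -4. ]), np.float64(0.0174))
```

View pics/m3.png

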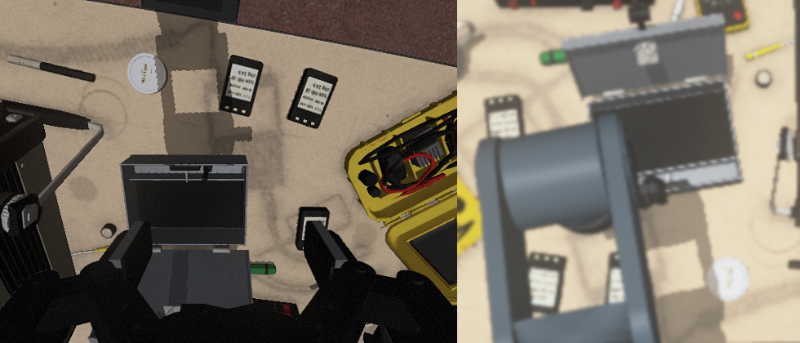

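The lid is back and leaning on its stop. The bay behind the partition (wrist picture, between rows ~222 and 298) is empty, and the three packs are where they were.

```bash
python3 - <<'E'
from h import *
d=snap("wrist"); C=cloud(d)
u=np.array([np.cos(np.radians(8.8)),np.sin(np.radians(8.8))]); v=np.array([-u[1],u[0]])
B0=np.array([0.568,0.1447]); rel=C[...,:2]-B0; X=rel@u; Y=rel@v; Z=C[...,2]
# rim pixels
m=(abs(X)<.1)&(abs(Y)<.125)&(Z>.054)&(Z<.068)
mm=m.astype(np.uint8); c=np.argwhere(mm)[:,::-1]; 
n,l,st,_=cv2.connectedComponentsWithStats(cv2.dilate(mm,np.ones((3,3)))); print(st[:6])
P=C[m]; print("rim rect",rect(P), "X pct",np.percentile(X[m],[1,5,50,95,99]),"Y",np.percentile(Y[m],[1,5,50,95,99]))
hist=np.histogram(X[m],20); print(hist[0],hist[1].round(3))
hist=np.histogram(Y[m],20); print(hist[0],hist[1].round(3))
# partition z~0.040
m2=(X>-.06)&(X<-.02)&(abs(Y)<.09)&(Z>.033)&(Z<.046); h2=np.histogram(X[m2],20); print(h2[0],h2[1].round(3))
for s in (-.08,-.04,0.04,.08):
  k=m&(X<-.06)&(abs(Y-s)<.012); print(s,np.median(X[k]),k.sum())
for s in (-.04,0.0,.04):
  for sg in (-1,1):
    k=m&(sg*Y>.09)&(abs(X-s)<.015); print("side",sg,s,np.median(Y[k]) if k.any() else None,k.sum())
m3=(abs(X-.016)<.05)&(abs(Y)<.09)&(Z<.02)&(Z>-.02);print("floor",np.median(Z[m3]),m3.sum())
E
```

```text
[[     0      0    560    420 232300]
 [   146    198    159    110   2724]
 [   249    207      8      7     42]
 [   227    208      4     16     62]
 [   281    305     22      4     72]]
rim rect [570.9 143.7 206.  156.5 -81.1] X pct [-0.07521008 -0.07495209 -0.00711392  0.07665245  0.08014458] Y [-0.10334135 -0.10213092  0.00606847  0.1003755   0.10119699]
[522  51  50  46  37  33  28  31  26  29  34  33  32  28  27  13   9  10
 267 326] [-0.075 -0.068 -0.06  -0.052 -0.044 -0.036 -0.029 -0.021 -0.013 -0.005
  0.003  0.011  0.018  0.026  0.034  0.042  0.05   0.058  0.065  0.073
  0.081]
[292  25  27  30  68  62  57  62  58  63  89  58  59  79  60  68  68  61
  60 286] [-0.104 -0.094 -0.084 -0.074 -0.063 -0.053 -0.043 -0.032 -0.022 -0.012
 -0.001  0.009  0.019  0.029  0.04   0.05   0.06   0.071  0.081  0.091
  0.102]
[  9   8   8   2   3   0   0   0   0   0   0   0   0   0   0   0  25 109
  66 107] [-0.06  -0.059 -0.058 -0.057 -0.056 -0.055 -0.054 -0.052 -0.051 -0.05
 -0.049 -0.048 -0.047 -0.046 -0.045 -0.044 -0.043 -0.042 -0.041 -0.039
 -0.038]
-0.08 -0.0739067528551147 61
-0.04 -0.07379823289124429 59
0.04 -0.07359323352209354 72
0.08 -0.07392485234439944 56
side -1 -0.04 -0.10145029521377076 77
side 1 -0.04 0.09980700042423167 58
side -1 0.0 -0.10133690407830637 66
side 1 0.0 0.09966907333132073 49
side -1 0.04 -0.10128887641065824 41
side 1 0.04 0.09931147995343631 39
floor 0.004420115138108721 6328
```

Emit:
drive_tool:
  plan:
    - [0,0,0,0,0,6.85,1]
    - [0,0,0,0,0,6.85,1]
    - [0.041,-0.001,0.02,0,0,0,1]
    - [0.041,-0.001,0.04,0,0,0,1]
    - [0,0,0.04,0,0,0,1]
    - [0,0,0.042,0,0,0,1]
    - [0,0,0,0,0,0,1]
    - [0,0,0,0,0,0,1]

```text
t: 11.5
tcp_pos: [0.3696, 0.2014, 0.2051]
tool_rot: [0.042, 0.999, -0.0, -0.001]
force: [0.6, -0.6, 0.6]
finger_gap: 1.003
gripper_force: 0.0
```

```bash
cat >> h.py <<'E'
def pk(d):
    """packs by depth: tops 10..30 mm high, pack-sized"""
    C=cloud(d); m=((C[...,2]>.011)&(C[...,2]<.028)).astype(np.uint8); m=cv2.morphologyEx(m,2,np.ones((3,3))); out=[]
    for c in cv2.findContours(m,0,1)[0]:
        if cv2.contourArea(c)<300: continue
        p=plane(d,c.reshape(-1,2),.019); r=rect(p)
        if 70<r[2]<105 and 45<r[3]<75: out.append((c.reshape(-1,2).mean(0).round(),r))
    return out
E
python3 - <<'E'
from h import *
d=snap("wrist","w4")
for p in pk(d)+packs(d): print(p)
to([0.364,0.202,0.022],85.3)
E
```

```text
(array([282., 182.]), array([362.4, 203.9,  86.9,  53.3,  -4.5]))
(array([405., 172.]), array([363.2, 323.1,  86.9,  54.9,  -8.7]))
(array([541., 254.]), array([464.2, 463.1, 116.3,  60.3,  10.5]), np.float64(0.0267))
(array([513., 224.]), array([424.7, 437.5, 128.4,  43.8, -29.6]), np.float64(0.0188))
(array([404., 171.]), array([362.8, 321.5,  87.4,  57.9,  -8.8]), np.float64(0.0174))
pos [0.3706 0.2017 0.2061]
q [ 0.232  0.331  1.971 -0.     0.839 -1.254]
F [ 0.9  0.4 -0.2]
shift_mm [  6.9  -0.4 184.1]
tooly yaw 85.15
down in tool [ 1.8e-03 -6.0e-04  1.0e+00]
turn_z_tool (deg; alt ±180) -0.15
shift after turn [  6.9  -0.3 184.1]
```

Emit:
drive_tool:
  plan:
    - [0.004,0.001,0.03,0,0,0,1]
    - [0.004,0.0005,0.04,0,0,0,1]
    - [0,0,0.04,0,0,0,1]
    - [0,0,0.035,0,0,0,1]
    - [0,0,0.02,0,0,0,1]
    - [0,0,0.01,0,0,0,1]
    - [0,0,0.009,0,0,0,1]
    - [0,0,0,0,0,0,1]

```text
t: 12.35
tcp_pos: [0.3623, 0.2042, 0.0213]
tool_rot: [0.042, 0.999, 0.0, 0.001]
force: [-0.3, 0.2, 0.2]
finger_gap: 1.001
gripper_force: 0.0
```

Emit:
drive_tool:
  plan:
    - [0,0,0,0,0,0,-1]
    - [0,0,0,0,0,0,-1]
    - [0,0,0,0,0,0,-1]
    - [0,0,0,0,0,0,-1]
  newtons: 40

```text
t: 12.75
tcp_pos: [0.3618, 0.2042, 0.0222]
tool_rot: [0.042, 0.999, 0.0, 0.001]
force: [0.2, -0.4, 6.5]
finger_gap: 0.624
gripper_force: 41.4
```

Emit:
drive_tool:
  plan:
    - [0,0,-0.03,0,0,0,-1]
    - [0,0,-0.05,0,0,0,-1]
    - [0,0,-0.05,0,0,-6.9,-1]
    - [-0.02,-0.0135,0,0,0,-6.85,-1]
    - [-0.034,-0.0255,0,0,0,0,-1]
    - [-0.039,-0.0255,0,0,0,0,-1]
    - [-0.039,-0.0255,0,0,0,0,-1]
    - [-0.039,-0.0255,0,0,0,0,-1]
    - [-0.039,-0.0255,0,0,0,0,-1]
    - [0,0,0,0,0,0,-1]

```text
t: 13.75
tcp_pos: [0.5964, 0.0916, 0.1522]
tool_rot: [-0.076, 0.997, -0.001, 0.005]
force: [-0.2, -0.0, -2.1]
finger_gap: 0.622
gripper_force: 44.2
```

```bash
python3 - <<'E'
from h import *
print(manip.sense()["finger_gap"]); to([0.5915,0.0971,0.0265],98.9)
d=snap("wrist","w5")
E
```

```text
0.6216312377272686
pos [0.5964 0.0916 0.1522]
q [-3.200e-02  6.190e-01  1.583e+00 -1.000e-03  9.300e-01 -1.755e+00]
F [-0.2 -0.  -2.1]
shift_mm [  5.3   6.6 125.6]
tooly yaw 98.75
down in tool [0.0103 0.0029 0.9999]
turn_z_tool (deg; alt ±180) -0.15
shift after turn [  5.3   6.6 125.6]
```

View pics/w5.png

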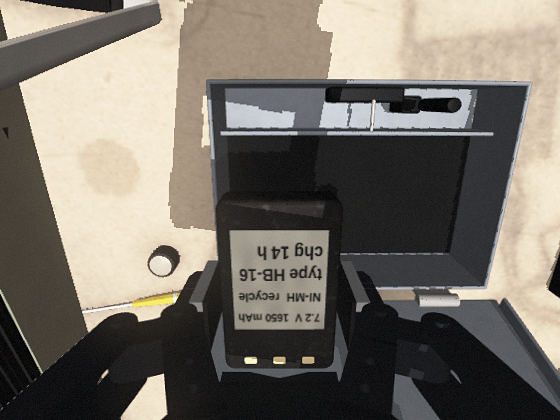

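The pack sits square between the fingers above the right half of the bay. The walls and partition (row ~132) are visible and clear.

Emit:
drive_tool:
  plan:
    - [0.005,0.0065,0,0,0,0,-1]
    - [0,0,0,0,0,0,-1]
    - [0,0,0.03,0,0,0,-1]
    - [0,0,0.03,0,0,0,-1]
    - [0,0,0,0,0,0,-1]

```text
t: 14.3
tcp_pos: [0.5784, 0.1015, 0.0879]
tool_rot: [-0.079, 0.997, 0.0, -0.005]
force: [-1.2, -0.6, -2.5]
finger_gap: 0.619
gripper_force: 44.2
```

```bash
python3 - <<'E'
from h import *
print(manip.sense()["finger_gap"]); to([0.5915,0.0971,0.0265],98.9)
E
```

```text
0.6191609749318805
pos [0.5784 0.1015 0.0879]
q [-0.016  0.704  1.645 -0.     0.802 -1.745]
F [-1.2 -0.6 -2.5]
shift_mm [-12.9  -6.5  61.2]
tooly yaw 99.05
down in tool [-0.0099 -0.0017  0.9999]
turn_z_tool (deg; alt ±180) 0.15
shift after turn [-12.9  -6.5  61.2]
```

Emit:
drive_tool:
  plan:
    - [0,0,0,0,0,0,-1]
    - [0,0,0,0,0,0,-1]
    - [0,0,0,0,0,0,-1]

```text
t: 14.6
tcp_pos: [0.5841, 0.1007, 0.0927]
tool_rot: [-0.078, 0.997, -0.0, 0.002]
force: [0.6, -0.2, -0.9]
finger_gap: 0.616
gripper_force: 44.2
```

```bash
python3 - <<'E'
from h import *
print(manip.sense()["finger_gap"]); to([0.5915,0.0971,0.0265],98.9)
E
```

```text
0.616305466624731
pos [0.5841 0.1007 0.0927]
q [-0.018  0.699  1.638 -0.     0.802 -1.745]
F [ 0.6 -0.2 -0.9]
shift_mm [-6.6 -4.6 66.3]
tooly yaw 98.98
down in tool [3.e-03 6.e-04 1.e+00]
turn_z_tool (deg; alt ±180) 0.08
shift after turn [-6.6 -4.6 66.3]
```

Emit:
drive_tool:
  plan:
    - [-0.0035,-0.0025,0,0,0,0,-1]
    - [-0.003,-0.002,0,0,0,0,-1]
    - [0,0,0.015,0,0,0,-1]
    - [0,0,0.015,0,0,0,-1]
    - [0,0,0.015,0,0,0,-1]
    - [0,0,0.01,0,0,0,-1]
    - [0,0,0.007,0,0,0,-1]
    - [0,0,0.003,0,0,0,-1]
    - [0,0,0,0,0,0,-1]
    - [0,0,0,0,0,0,-1]

```text
t: 15.6
tcp_pos: [0.5892, 0.0968, 0.0312]
tool_rot: [-0.078, 0.997, -0.001, -0.0]
force: [-12.5, 0.1, 37.3]
finger_gap: 0.619
gripper_force: 59.1
```

```bash
python3 - <<'E'
from h import *
print(manip.sense()["finger_gap"]); to([0.5915,0.0971,0.0265],98.9)
E
```

```text
0.6188231154016861
pos [0.5892 0.0968 0.0312]
q [-0.023  0.803  1.642 -0.003  0.698 -1.749]
F [-12.5   0.1  37.3]
shift_mm [-2.3 -0.1  4.7]
tooly yaw 98.98
down in tool [-0.001   0.0016  1.    ]
turn_z_tool (deg; alt ±180) 0.08
shift after turn [-2.3 -0.1  4.7]
```

Emit:
drive_tool:
  plan:
    - [0,0,-0.004,0,0,0,-1]
    - [0,0,0,0,0,0,-1]
    - [0,0,0,0,0,0,-1]

```text
t: 15.9
tcp_pos: [0.5901, 0.0971, 0.0317]
tool_rot: [-0.078, 0.997, -0.0, -0.0]
force: [-5.0, 0.4, 16.8]
finger_gap: 0.62
gripper_force: 51.5
```

```bash
python3 - <<'E'
from h import *
to([0.5915,0.0971,0.0265],98.9)
d=snap("wrist","w6"); C=cloud(d)
E
```

```text
pos [0.5901 0.0971 0.0317]
q [-2.30e-02  8.02e-01  1.64e+00 -1.00e-03  6.99e-01 -1.75e+00]
F [-5.   0.4 16.8]
shift_mm [-1.4 -0.2  5.2]
tooly yaw 98.98
down in tool [-1.e-04  6.e-04  1.e+00]
turn_z_tool (deg; alt ±180) 0.08
shift after turn [-1.4 -0.2  5.2]
```

View pics/w6.png

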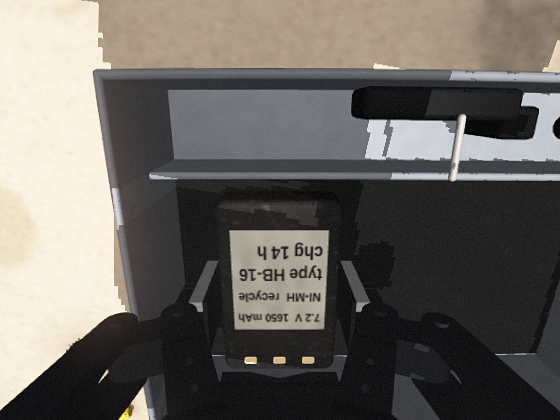

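The pack is still square in the grip and inside the bay, between the partition (row ~172) and the rear. I'll check its height and tilt from depth.

```bash
python3 - <<'E'
from h import *
d=snap("wrist"); C=cloud(d)
A=C[210:345,225:335].reshape(-1,3)
u=np.array([np.cos(np.radians(8.9)),np.sin(np.radians(8.9))]); v=np.array([-u[1],u[0]]); B=np.array([.568,.144])
X=(A[:,:2]-B)@u;Y=(A[:,:2]-B)@v
k=np.isfinite(A).all(1)
p=np.linalg.lstsq(np.c_[X[k],Y[k],np.ones(k.sum())],A[k,2],rcond=None)[0]; print("tilt deg",np.degrees(p[:2]),"z at .016,-.05",p@[.016,-.05,1])
c=np.array([[218,196],[342,196],[336,362],[226,362]]); P=plane(d,c,.025); print(((P[:,:2]-B)@np.c_[u,v]).round(4))
F=C[250:300,380:480].reshape(-1,3); print("floor",np.nanmedian(F,0))
E
```

```text
tilt deg [-0.19622685 -0.10857175] z at .016,-.05 0.026977473995338667
[[-0.0288 -0.0762]
 [-0.0289 -0.0247]
 [ 0.0568 -0.0223]
 [ 0.0569 -0.0772]]
floor [0.58248968 0.17465491 0.00449126]
```

Flat, centred at box (0.014, -0.050), and on the floor. I'll release it there.

Emit:
drive_tool:
  plan:
    - [0,0,-0.002,0,0,0,0.5]
    - [0,0,0,0,0,0,0.5]
    - [0,0,0,0,0,0,0.5]
    - [0,0,0,0,0,0,0.5]
    - [0,0,-0.02,0,0,0,0.5]
    - [0,0,-0.04,0,0,0,0.5]
    - [0,0,-0.04,0,0,0,1]
    - [0.02,0,-0.04,0,0,0,1]
    - [0,0,0,0,0,0,1]

```text
t: 16.9
tcp_pos: [0.572, 0.0937, 0.1763]
tool_rot: [-0.078, 0.997, -0.001, 0.004]
force: [0.5, 0.4, 0.4]
finger_gap: 0.994
gripper_force: 0.0
```

```bash
python3 - <<'E'
from h import *
d=snap("wrist","w7"); C=cloud(d); to([0.363,0.3225,0.15],81.3)
for p in pk(d): print(p)
B=np.array([.568,.144]); u=np.array([np.cos(np.radians(8.9)),np.sin(np.radians(8.9))]); v=np.array([-u[1],u[0]])
X=(C[...,:2]-B)@u;Y=(C[...,:2]-B)@v; m=(X>-.036)&(X<.07)&(abs(Y)<.098)&(C[...,2]>.014)&(C[...,2]<.035)
P=np.c_[X[m],Y[m],C[...,2][m]]; print("in bay",rect(P),np.median(P,0))
E
```

```text
pos [0.5716 0.0937 0.174 ]
q [-0.03   0.562  1.625 -0.     0.949 -1.757]
F [ 0.3 -0.1 -0.2]
shift_mm [170.5 258.6  22.8]
tooly yaw 98.96
down in tool [0.0049 0.0013 1.    ]
turn_z_tool (deg; alt ±180) 17.66
shift after turn [240.9 194.6  22.8]
(array([281., 214.]), array([590.4,  97.2,  89. ,  54. ,   9. ]))
in bay [ 15.3 -49.7  87.2  54.1   0.1] [ 0.01163897 -0.04972648  0.02147463]
```

Emit:
drive_tool:
  plan:
    - [0,0,0,0,0,5.9,1]
    - [0,0,0,0,0,5.9,1]
    - [0,0,0,0,0,5.86,1]
    - [0.04,0.0325,0,0,0,0,1]
    - [0.04,0.0325,0,0,0,0,1]
    - [0.04,0.0325,0,0,0,0,1]
    - [0.04,0.0325,0,0,0,0,1]
    - [0.04,0.0325,0,0,0,0,1]
    - [0.025,0.02,0,0,0,0,1]
    - [0.016,0.012,0,0,0,0,1]

```text
t: 17.95
tcp_pos: [0.3644, 0.3182, 0.1701]
tool_rot: [0.075, 0.997, -0.001, -0.002]
force: [1.7, 0.6, 0.4]
finger_gap: 0.996
gripper_force: 0.0
```

Emit:
drive_tool:
  plan:
    - [0,0,0,0,0,0,1]
    - [0,0,0,0,0,0,1]
    - [0,0,0,0,0,0,1]

```text
t: 18.25
tcp_pos: [0.3678, 0.3164, 0.1712]
tool_rot: [0.076, 0.997, -0.0, -0.0]
force: [0.6, 0.3, -0.4]
finger_gap: 0.997
gripper_force: 0.0
```

```bash
python3 - <<'E'
from h import *
d=snap("wrist"); r=[(p[0],p[1]) for p in pk(d)]; print(r)
p=min(r,key=lambda q:np.hypot(q[1][0]-363,q[1][1]-322))[1]
to([p[0]/1000,p[1]/1000,0.022],90+p[4])
E
```

```text
[(array([215., 336.]), array([514.8, 220.1,  77.3,  47.1,   8.7])), (array([289., 190.]), array([363. , 324.9,  87. ,  53.2,  -8.4]))]
pos [0.3679 0.3163 0.1714]
q [ 0.479  0.465  1.856 -0.     0.822 -0.938]
F [ 0.7 -0.1  0.7]
shift_mm [  6.2   7.9 149.4]
tooly yaw 81.21
down in tool [-2.e-04  5.e-04  1.e+00]
turn_z_tool (deg; alt ±180) -0.39
shift after turn [  6.1   7.9 149.4]
```

Emit:
drive_tool:
  plan:
    - [0.006,0.008,0.02,0,0,-0.4,1]
    - [0,0,0.04,0,0,0,1]
    - [0,0,0.035,0,0,0,1]
    - [0,0,0.025,0,0,0,1]
    - [0,0,0.015,0,0,0,1]
    - [0,0,0.012,0,0,0,1]
    - [0,0,0,0,0,0,1]
    - [0,0,0,0,0,0,1]

```text
t: 19.1
tcp_pos: [0.3628, 0.3256, 0.0252]
tool_rot: [0.073, 0.997, 0.0, 0.0]
force: [0.2, 0.5, 0.4]
finger_gap: 0.999
gripper_force: 0.0
```

Emit:
drive_tool:
  plan:
    - [0,0,0,0,0,0,-1]
    - [0,0,0,0,0,0,-1]
    - [0,0,0,0,0,0,-1]
    - [0,0,0,0,0,0,-1]
  newtons: 60

```text
t: 19.5
tcp_pos: [0.3627, 0.3261, 0.0264]
tool_rot: [0.072, 0.997, 0.001, 0.001]
force: [-0.1, -0.7, 7.4]
finger_gap: 0.609
gripper_force: 62.1
```

Emit:
drive_tool:
  plan:
    - [0,0,-0.025,0,0,0,-1]
    - [0,0,-0.04,0,0,-5.8,-1]
    - [0,0,-0.04,0,0,-5.8,-1]
    - [0,0,-0.02,0,0,-5.7,-1]
    - [-0.025,-0.021,0,0,0,0,-1]
    - [-0.035,-0.03,0,0,0,0,-1]
    - [-0.035,-0.03,0,0,0,0,-1]
    - [-0.035,-0.03,0,0,0,0,-1]
    - [-0.03,-0.025,0,0,0,0,-1]
    - [-0.02,-0.017,0,0,0,0,-1]

```text
t: 20.5
tcp_pos: [0.5665, 0.201, 0.1506]
tool_rot: [-0.078, 0.997, -0.0, 0.001]
force: [0.9, 0.1, -2.1]
finger_gap: 0.606
gripper_force: 64.1
```

Emit:
drive_tool:
  plan:
    - [-0.01,-0.008,0,0,0,0,-1]
    - [0,0,0,0,0,0,-1]
    - [0,0,0,0,0,0,-1]
    - [0,0,0,0,0,0,-1]

```text
t: 20.9
tcp_pos: [0.5729, 0.1975, 0.1499]
tool_rot: [-0.079, 0.997, 0.0, -0.001]
force: [0.8, 0.1, -0.9]
finger_gap: 0.607
gripper_force: 64.1
```

```bash
python3 - <<'E'
from h import *
print(manip.sense()["finger_gap"]); to([0.5761,0.1959,0.0305],98.9)
E
```

```text
0.6069580829770118
pos [0.5729 0.1975 0.1499]
q [ 0.148  0.629  1.568  0.     0.947 -1.582]
F [ 0.8  0.1 -0.9]
shift_mm [ -3.2  -2.1 119.4]
tooly yaw 99.09
down in tool [-2.4e-03 -4.0e-04  1.0e+00]
turn_z_tool (deg; alt ±180) 0.19
shift after turn [ -3.2  -2.1 119.4]
```

Emit:
drive_tool:
  plan:
    - [-0.003,-0.002,0.01,0,0,0,-1]
    - [0,0,0.03,0,0,0,-1]
    - [0,0,0.03,0,0,0,-1]
    - [0,0,0.02,0,0,0,-1]
    - [0,0,0.015,0,0,0,-1]
    - [0,0,0.008,0,0,0,-1]
    - [0,0,0.003,0,0,0,-1]
    - [0,0,0,0,0,0,-1]
    - [0,0,0,0,0,0,-1]

```text
t: 21.8
tcp_pos: [0.579, 0.1951, 0.035]
tool_rot: [-0.079, 0.997, 0.0, 0.001]
force: [-0.7, -0.7, -0.8]
finger_gap: 0.608
gripper_force: 64.1
```

Emit:
drive_tool:
  plan:
    - [0.002,0,0.002,0,0,0,-1]
    - [0,0,0.0015,0,0,0,-1]
    - [0,0,0,0,0,0,-1]
    - [0,0,0,0,0,0,-1]

```text
t: 22.2
tcp_pos: [0.5763, 0.1946, 0.0308]
tool_rot: [-0.078, 0.997, 0.0, 0.0]
force: [-0.5, 0.5, 0.1]
finger_gap: 0.61
gripper_force: 64.7
```

Now release, retreat and look for the third pack.

Emit:
drive_tool:
  plan:
    - [0,0,0,0,0,0,0.5]
    - [0,0,0,0,0,0,0.5]
    - [0,0,0,0,0,0,0.5]
    - [0,0,0,0,0,0,0.5]
    - [0,0,-0.02,0,0,0,0.5]
    - [0,0,-0.04,0,0,0,0.5]
    - [0,0,-0.05,0,0,0,1]
    - [0.02,0,-0.05,0,0,0,1]
    - [0,0,0,0,0,0,1]
    - [0,0,0,0,0,0,1]

```text
t: 23.2
tcp_pos: [0.5582, 0.1923, 0.1883]
tool_rot: [-0.079, 0.997, 0.0, 0.001]
force: [0.1, 0.0, -0.8]
finger_gap: 1.001
gripper_force: 0.0
```

```bash
cat >> h.py <<'E'
B=np.array([.568,.144]); u=np.array([np.cos(np.radians(8.9)),np.sin(np.radians(8.9))]); v=np.array([-u[1],u[0]])
def bay(d,zr=(.014,.035)):
    C=cloud(d); X=(C[...,:2]-B)@u;Y=(C[...,:2]-B)@v
    for s in (-1,1):
        m=(X>-.036)&(X<.07)&(s*Y>0.005)&(s*Y<.098)&(C[...,2]>zr[0])&(C[...,2]<zr[1])
        P=np.c_[X[m],Y[m],C[...,2][m]]; print("bay",s,m.sum(),rect(P) if m.any() else None,np.median(P[:,2]) if m.any() else None)
E
python3 - <<'E'
from h import *
d=snap("wrist"); print(pk(d)); bay(d); a=snap("top"); print(pk(a))
to([0.60,0.387,0.2],97)
C=cloud(snap("wrist")); m=(C[...,2]>.03)&(C[...,2]<.2)&(C[...,1]>.40)&(C[...,0]>.45)&(C[...,0]<.7)
print("tall near A: ymin",np.percentile(C[m],[0,1,5,50],0) if m.any() else None)
C=cloud(a); 
for x0 in (.48,.52,.56,.60,.64):
  m=(C[...,2]>.025)&(C[...,2]<.25)&(C[...,1]>.41)&(C[...,1]<.6)&(abs(C[...,0]-x0)<.02); print(x0,C[m][:,1].min() if m.any() else None, C[m][:,2].max() if m.any() else None)
E
```

```text
[(array([460., 261.]), array([600.5, 383.7,  88.4,  56. ,   7.8])), (array([277., 212.]), array([576.9, 192.8,  89. ,  54. ,   9. ])), (array([177., 210.]), array([590.8,  98.7,  89.1,  56.6,   9.1]))]
bay -1 5179 [ 15.7 -49.   88.4  54.9   0.2] 0.021404928657107802
bay 1 5017 [16.8 46.9 87.4 54.1  0.1] 0.021429474979528795
[(array([262., 201.]), array([591.6, 100.4,  89.1,  53.9,   8.9])), (array([155., 199.]), array([603. , 388.5,  88.5,  56.1,   6.9])), (array([128.,  81.]), array([941.4, 483.7,  70.7,  50.2, -78.1]))]
pos [0.5572 0.1919 0.1858]
q [ 0.142  0.56   1.585  0.     0.999 -1.586]
F [ 0.2 -0.7 -0.3]
shift_mm [-72.8 186.  -14.3]
tooly yaw 99.0
down in tool [-2.1e-03 -4.0e-04  1.0e+00]
turn_z_tool (deg; alt ±180) 2.0
shift after turn [-66.2 188.4 -14.3]
tall near A: ymin [[0.45002819 0.40395096 0.03003043]
 [0.45111684 0.40549134 0.03047731]
 [0.45513265 0.40664519 0.03207307]
 [0.66369886 0.4720846  0.03621519]]
0.48 0.4100742014577161 0.052744485701041066
0.52 0.4350259478402729 0.19572746066107904
0.56 0.4680767050452341 0.19645533844868868
0.6 0.5024194343595008 0.19503600046754088
0.64 0.4118628234058506 0.025014013411020386
```

Emit:
drive_tool:
  plan:
    - [-0.01,0.02,0,0,0,1.5,1]
    - [-0.013,0.038,0,0,0,0,1]
    - [-0.013,0.04,0,0,0,0,1]
    - [-0.012,0.04,0,0,0,0,1]
    - [-0.01,0.03,0,0,0,0,1]
    - [-0.008,0.02,0,0,0,0,1]
    - [0,0,0,0,0,0,1]
    - [0,0,0,0,0,0,1]
    - [0,0,0,0,0,0,1]

```text
t: 24.25
tcp_pos: [0.5977, 0.3855, 0.1855]
tool_rot: [-0.065, 0.998, -0.001, -0.001]
force: [-0.1, -0.7, 0.7]
finger_gap: 1.0
gripper_force: 0.0
```

```bash
python3 - <<'E'
from h import *
d=snap("wrist","w8"); r=pk(d); print(r)
p=min(r,key=lambda q:np.hypot(q[1][0]-601,q[1][1]-386))[1]
to([p[0]/1000,p[1]/1000,0.026],90+p[4])
E
```

```text
[(array([282., 197.]), array([601. , 386.9,  86.8,  53.3,   7.7])), (array([ 72., 146.]), array([577.4, 195. ,  88.1,  59.1,   8.6]))]
pos [0.598  0.3854 0.186 ]
q [ 0.416  0.713  1.249 -0.     1.182 -1.284]
F [ 0.4 -0.7 -0.6]
shift_mm [ -3.5   1.2 160. ]
tooly yaw 97.43
down in tool [-2.2e-03  9.0e-04  1.0e+00]
turn_z_tool (deg; alt ±180) -0.27
shift after turn [ -3.6   1.2 160. ]
```

Emit:
drive_tool:
  plan:
    - [-0.0035,0.001,0.02,0,0,-0.3,1]
    - [0,0,0.04,0,0,0,1]
    - [0,0,0.04,0,0,0,1]
    - [0,0,0.03,0,0,0,1]
    - [0,0,0.018,0,0,0,1]
    - [0,0,0.012,0,0,0,1]
    - [0,0,0,0,0,0,1]
    - [0,0,0,0,0,0,1]

```text
t: 25.1
tcp_pos: [0.6027, 0.3886, 0.0283]
tool_rot: [-0.068, 0.998, 0.0, 0.001]
force: [0.0, 0.0, 0.5]
finger_gap: 0.999
gripper_force: 0.0
```

Emit:
drive_tool:
  plan:
    - [0,0,0,0,0,0,-1]
    - [0,0,0,0,0,0,-1]
    - [0,0,0,0,0,0,-1]
    - [0,0,0,0,0,0,-1]
  newtons: 60

```text
t: 25.5
tcp_pos: [0.6029, 0.389, 0.0292]
tool_rot: [-0.068, 0.998, 0.001, 0.002]
force: [-0.4, -0.8, 6.1]
finger_gap: 0.599
gripper_force: 62.9
```

Emit:
drive_tool:
  plan:
    - [0,0,-0.025,0,0,-1.2,-1]
    - [0,0,-0.04,0,0,0,-1]
    - [0,0,-0.04,0,0,0,-1]
    - [0,0,-0.025,0,0,0,-1]
    - [0.008,-0.02,0,0,0,0,-1]
    - [0.01,-0.037,0,0,0,0,-1]
    - [0.012,-0.042,0,0,0,0,-1]
    - [0.01,-0.04,0,0,0,0,-1]
    - [0.008,-0.03,0,0,0,0,-1]
    - [0.006,-0.02,0,0,0,0,-1]

```text
t: 26.5
tcp_pos: [0.5772, 0.1909, 0.1571]
tool_rot: [-0.078, 0.997, -0.0, -0.0]
force: [0.1, -0.3, -1.8]
finger_gap: 0.6
gripper_force: 63.1
```

Emit:
drive_tool:
  plan:
    - [0,0,0,0,0,0,-1]
    - [0,0,0,0,0,0,-1]
    - [0,0,0,0,0,0,-1]
    - [0,0,0,0,0,0,-1]

```text
t: 26.9
tcp_pos: [0.5779, 0.1944, 0.157]
tool_rot: [-0.079, 0.997, 0.0, 0.0]
force: [-1.1, -0.4, -1.0]
finger_gap: 0.604
gripper_force: 63.1
```

```bash
python3 - <<'E'
from h import *
print(manip.sense()["finger_gap"]); to([0.5785,0.1939,0.055],98.9)
d=snap("wrist","w9"); C=cloud(d); A=C[210:345,240:320].reshape(-1,3); print("pack top z",np.nanpercentile(A[:,2],[10,50,90]))
cv2.imwrite("pics/w9.png",d["image"][:,:,::-1])
E
```

```text
0.6042733442832152
pos [0.5779 0.1944 0.157 ]
q [ 0.141  0.622  1.555  0.     0.964 -1.588]
F [-1.1 -0.4 -1. ]
shift_mm [ -0.4  -0.6 102. ]
tooly yaw 99.09
down in tool [ 4.e-04 -2.e-04  1.e+00]
turn_z_tool (deg; alt ±180) 0.19
shift after turn [ -0.4  -0.6 102. ]
pack top z [0.14456519 0.14530719 0.14603186]
```

View pics/w9.png

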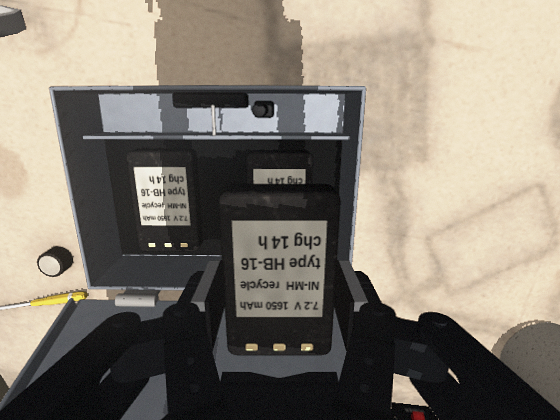

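Both lower packs are flat in the bay at (165,200) and (278,200), and the third is held flat over the left one.

Emit:
drive_tool:
  plan:
    - [0,0,0.02,0,0,0,-1]
    - [0,0,0.03,0,0,0,-1]
    - [0,0,0.025,0,0,0,-1]
    - [0,0,0.015,0,0,0,-1]
    - [0,0,0.008,0,0,0,-1]
    - [0,0,0.002,0,0,0,-1]
    - [0,0,0,0,0,0,-1]
    - [0,0,0,0,0,0,-1]

```text
t: 27.75
tcp_pos: [0.5788, 0.1934, 0.0581]
tool_rot: [-0.078, 0.997, 0.0, 0.001]
force: [-0.1, 0.7, -1.7]
finger_gap: 0.604
gripper_force: 63.1
```

Emit:
drive_tool:
  plan:
    - [0,0,0.002,0,0,0,-1]
    - [0,0,0.001,0,0,0,-1]
    - [0,0,0,0,0,0,-1]
    - [0,0,0,0,0,0,-1]

```text
t: 28.15
tcp_pos: [0.5779, 0.1932, 0.0541]
tool_rot: [-0.078, 0.997, 0.0, 0.0]
force: [-0.0, -0.1, -2.0]
finger_gap: 0.598
gripper_force: 63.1
```

Emit:
drive_tool:
  plan:
    - [0,0,0.0015,0,0,0,-1]
    - [0,0,0,0,0,0,-1]
    - [0,0,0,0,0,0,0.5]
    - [0,0,0,0,0,0,0.5]
    - [0,0,0,0,0,0,0.5]
    - [0,0,0,0,0,0,0.5]
    - [0,0,-0.02,0,0,0,0.5]
    - [0,0,-0.04,0,0,0,0.5]
    - [0,0,-0.05,0,0,0,1]
    - [0.02,0,-0.05,0,0,0,1]

```text
t: 29.15
tcp_pos: [0.5618, 0.1904, 0.211]
tool_rot: [-0.078, 0.997, 0.0, 0.002]
force: [0.5, 0.4, -0.2]
finger_gap: 0.997
gripper_force: 0.0
```

Emit:
drive_tool:
  plan:
    - [0.02,0,0,0,0,0,1]
    - [0,0,0,0,0,0,1]
    - [0,0,0,0,0,0,1]

```text
t: 29.45
tcp_pos: [0.5396, 0.1872, 0.2087]
tool_rot: [-0.078, 0.997, -0.0, -0.0]
force: [0.2, 0.4, 0.4]
finger_gap: 1.004
gripper_force: 0.0
```

```bash
python3 - <<'E'
from h import *
d=snap("wrist","w10"); bay(d); bay(d,(.035,.06)); a=snap("top"); print(pk(a))
to([0.7116,0.1672,0.243],98.9)
t=a["image"]; cv2.imwrite("pics/m10.png",cv2.resize(np.hstack([d["image"],t])[:,:,::-1],(800,300)))
C=cloud(a); X=(C[...,:2]-B)@u; Y=(C[...,:2]-B)@v; m=(abs(Y)<.015)&(X>.11)&(X<.16)&(C[...,2]>.21)&(C[...,2]<.29); print("grip",np.median(C[m],0),np.median(X[m]),m.sum())
E
```

```text
bay -1 4362 [ 15.3 -48.7  87.7  54.9   0.2] 0.021405649085915718
bay 1 247 [-25.5  46.   53.9   4.5  88.7] 0.026534056627462
bay -1 0 None None
bay 1 4686 [16.9 45.7 88.5 54.   0. ] 0.03945573467969704
[(array([262., 200.]), array([591.8, 100.5,  88.7,  53.8,   8.9])), (array([127.,  83.]), array([940.9, 483.9,  70.7,  50.5, -79.8]))]
pos [0.5402 0.1872 0.2078]
q [ 0.138  0.509  1.611 -0.     1.023 -1.59 ]
F [0.5 0.  0.5]
shift_mm [-166.1  -46.5  -35.3]
tooly yaw 98.99
down in tool [-0.0011  0.      1.    ]
turn_z_tool (deg; alt ±180) 0.09
shift after turn [-166.2  -46.3  -35.3]
grip [0.69175632 0.16452301 0.24847363] 0.12527858998358574 202
```

View pics/m10.png

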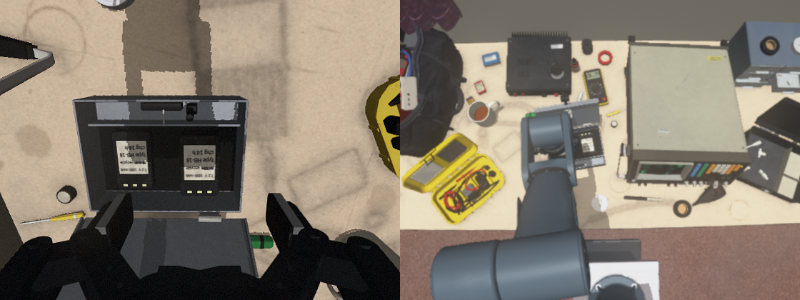

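All three packs are flat in the bay: two below, the third on the left one with its top at about 42 mm. The lid is still back, and no other pack is on the bench. I'll go for the grip.

Emit:
drive_tool:
  plan:
    - [0,0,-0.04,0,0,0,1]
    - [0,0,-0.05,0,0,0,1]
    - [0,0,-0.042,0,0,0,1]
    - [-0.02,-0.01,0,0,0,0,1]
    - [-0.035,-0.013,0,0,0,0,1]
    - [-0.035,-0.013,0,0,0,0,1]
    - [-0.024,-0.0095,0,0,0,0,1]
    - [0,0,0,0,0,0,1]
    - [0,0,0,0,0,0,1]
    - [0,0,0,0,0,0,1]

```text
t: 30.55
tcp_pos: [0.6588, 0.1604, 0.3397]
tool_rot: [-0.079, 0.997, 0.0, -0.001]
force: [-0.5, 0.1, 0.7]
finger_gap: 0.999
gripper_force: 0.0
```

```bash
python3 - <<'E'
from h import *
d=snap("wrist","w11"); C=cloud(d); X=(C[...,:2]-B)@u; Y=(C[...,:2]-B)@v
m=(abs(Y)<.02)&(X>.09)&(X<.17)&(C[...,2]>.234)&(C[...,2]<.29); w=np.argwhere(m)
print(m.sum(),w.min(0),w.max(0),"X",np.percentile(X[m],[2,50,98]),"Y",np.percentile(Y[m],[2,50,98]),"Z",np.percentile(C[...,2][m],[2,50,98]))
for c in (0.693,0.697,.701,.705): pass
g=B+u*np.percentile(X[m],50)+v*np.percentile(Y[m],50); print(g); to([g[0],g[1],.25],98.9)
E
```

```text
1109 [257 257] [287 295] X [0.12128135 0.12712551 0.13904451] Y [-0.01397969 -0.0008881   0.01279031] Z [0.2424228  0.25346595 0.25611712]
[0.69373231 0.16279023]
pos [0.6587 0.1605 0.3403]
q [ 0.074  0.527  1.174  0.     1.442 -1.654]
F [0.  0.1 0. ]
shift_mm [-35.1  -3.3  90.2]
tooly yaw 99.03
down in tool [-1.7e-03 -3.0e-04  1.0e+00]
turn_z_tool (deg; alt ±180) 0.13
shift after turn [-35.1  -3.2  90.2]
```

View pics/w11.png

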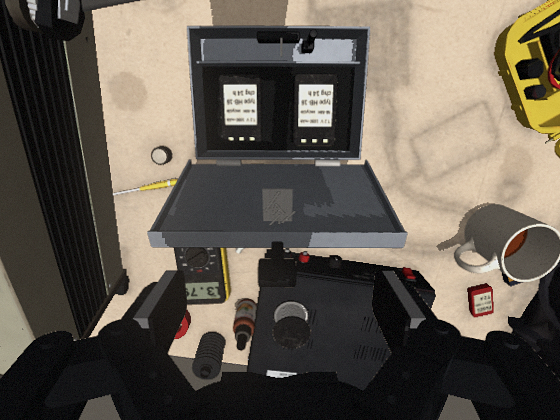

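The grip is at (276,271), just behind the lid's upper edge (row ~240). Depth puts its centre at about (0.6985, 0.164, 0.245).

Emit:
drive_tool:
  plan:
    - [-0.02,-0.0015,0,0,0,0,1]
    - [-0.02,-0.001,0,0,0,0,1]
    - [0,0,0.02,0,0,0,1]
    - [0,0,0.03,0,0,0,1]
    - [0,0,0.025,0,0,0,1]
    - [0,0,0.015,0,0,0,1]
    - [0,0,0,0,0,0,1]
    - [0,0,0,0,0,0,1]

```text
t: 31.4
tcp_pos: [0.6997, 0.1642, 0.2519]
tool_rot: [-0.079, 0.997, -0.0, 0.001]
force: [-1.1, 0.7, 1.0]
finger_gap: 0.999
gripper_force: 0.0
```

Emit:
drive_tool:
  plan:
    - [0,0,0,0,0,0,-1]
    - [0,0,0,0,0,0,-1]
    - [0,0,0,0,0,0,-1]
    - [0,0,0,0,0,0,-1]
    - [0,0,0,0,0,0,-1]
  newtons: 40

```text
t: 31.9
tcp_pos: [0.6995, 0.1651, 0.252]
tool_rot: [-0.079, 0.997, 0.001, 0.001]
force: [-0.5, 3.0, 4.1]
finger_gap: 0.319
gripper_force: 42.7
```

```bash
python3 - <<'E'
from h import *
to([0.6985,0.164,.246],98.9)
th=np.append(np.arange(1.85,0.25,-0.11),0.2); r=.185*np.cos(th)-.006*np.sin(th); z=.185*np.sin(th)+.006*np.cos(th)
print(np.c_[th[1:].round(2),(np.diff(r)*1000).round(1),-(np.diff(z)*1000).round(1)].tolist())
E
```

```text
pos [0.6995 0.1651 0.252 ]
q [ 0.076  0.658  1.169  0.002  1.314 -1.653]
F [-0.5  3.   4.1]
shift_mm [ 1.2 -0.9  6. ]
tooly yaw 99.01
down in tool [ 0.0014 -0.002   1.    ]
turn_z_tool (deg; alt ±180) 0.11
shift after turn [ 1.2 -0.9  6. ]
[[1.74, 19.7, -5.2], [1.63, 20.1, -3.0], [1.52, 20.3, -0.7], [1.41, 20.3, 1.5], [1.3, 20.0, 3.7], [1.19, 19.5, 5.9], [1.08, 18.7, 8.0], [0.97, 17.7, 10.0], [0.86, 16.5, 11.9], [0.75, 15.1, 13.6], [0.64, 13.5, 15.2], [0.53, 11.8, 16.6], [0.42, 9.9, 17.8], [0.31, 7.9, 18.8], [0.2, 5.8, 19.5]]
```

Emit:
drive_tool:
  plan:
    - [0.01,0,-0.003,0,0,0,-1]
    - [0.0195,0,-0.004,0,0,0,-1]
    - [0.0205,0,-0.002,0,0,0,-1]
    - [0.0205,0,0.0005,0,0,0,-1]
    - [0.02,0,0.0025,0,0,0,-1]
    - [0.02,0,0.005,0,0,0,-1]
    - [0.019,0,0.007,0,0,0,-1]
    - [0,0,0,0,0,0,-1]

```text
t: 32.7
tcp_pos: [0.5691, 0.1448, 0.2457]
tool_rot: [-0.078, 0.997, 0.001, -0.001]
force: [-2.8, 5.2, 6.1]
finger_gap: 0.313
gripper_force: 42.5
```

Emit:
drive_tool:
  plan:
    - [0.018,0,0.009,0,0,0,-1]
    - [0.017,0,0.011,0,0,0,-1]
    - [0.016,0,0.0125,0,0,0,-1]
    - [0.0145,0,0.0145,0,0,0,-1]
    - [0.0125,0,0.016,0,0,0,-1]
    - [0.011,0,0.017,0,0,0,-1]
    - [0.009,0,0.018,0,0,0,-1]
    - [0,0,0,0,0,0,-1]
    - [0,0,0,0,0,0,-1]

```text
t: 33.6
tcp_pos: [0.4714, 0.1295, 0.146]
tool_rot: [-0.078, 0.997, 0.001, -0.004]
force: [-5.5, 6.9, 1.9]
finger_gap: 0.319
gripper_force: 53.2
```

```bash
python3 - <<'E'
from h import *
print(manip.sense()["finger_gap"]); to([0.462,0.1285,.112],98.9)
E
```

```text
0.3189732795132784
pos [0.4714 0.1295 0.146 ]
q [ 0.038  0.515  1.863  0.003  0.77  -1.692]
F [-5.5  6.9  1.9]
shift_mm [ 9.2  0.3 34. ]
tooly yaw 98.98
down in tool [-0.0069 -0.003   1.    ]
turn_z_tool (deg; alt ±180) 0.08
shift after turn [ 9.2  0.3 34. ]
```

Emit:
drive_tool:
  plan:
    - [0.004,0,0.015,0,0,0,-1]
    - [0.003,0,0.013,0,0,0,-1]
    - [0,0,0,0,0,0,-1]
    - [0,0,0,0,0,0,-1]

```text
t: 34.0
tcp_pos: [0.4622, 0.1281, 0.1177]
tool_rot: [-0.078, 0.997, 0.001, -0.006]
force: [-9.1, 5.7, 1.8]
finger_gap: 0.315
gripper_force: 57.1
```

Emit:
drive_tool:
  plan:
    - [0,0,0,0,0,0,1]
    - [0,0,0,0,0,0,1]
    - [0,0,0,0,0,0,1]
    - [0,0,0,0,0,0,1]
    - [0,0,-0.03,0,0,0,1]
    - [0,0,-0.04,0,0,0,1]
    - [0,0,-0.03,0,0,0,-1]
    - [-0.03,0.001,0,0,0,0,-1]
    - [-0.029,0,0,0,0,0,-1]
    - [0,0,0,0,0,0,-1]

```text
t: 35.0
tcp_pos: [0.5307, 0.1374, 0.2201]
tool_rot: [-0.078, 0.997, -0.0, 0.004]
force: [-0.2, 0.2, 0.1]
finger_gap: 0.332
gripper_force: 0.0
```

Emit:
drive_tool:
  plan:
    - [0,0,0,0,0,0,-1]
    - [0,0,0,0,0,0,-1]
    - [0,0,0,0,0,0,-1]

```text
t: 35.3
tcp_pos: [0.5247, 0.1373, 0.2186]
tool_rot: [-0.078, 0.997, -0.0, -0.001]
force: [0.1, 0.4, -1.2]
finger_gap: -0.002
gripper_force: 0.0
```

```bash
python3 - <<'E'
from h import *
to([0.5195,0.1375,.13],98.9); d=snap("wrist"); C=cloud(d); A=C[200:330,200:350].reshape(-1,3); X=(A[:,:2]-B)@u;Y=(A[:,:2]-B)@v
k=(A[:,2]<.13)&(X>-.06)&(X<.06)&(abs(Y)>.03)&(abs(Y)<.1)&(A[:,2]>.06); p=np.polyfit(.077-X[k],A[k,2],1); print(np.arctan(p[0]),p,k.sum(),manip.sense()["finger_gap"])
E
```

```text
pos [0.5247 0.1373 0.2186]
q [ 0.05   0.459  1.673 -0.     1.012 -1.678]
F [ 0.1  0.4 -1.2]
shift_mm [ 4.9  1.  88.6]
tooly yaw 99.0
down in tool [-1.8e-03 -1.0e-04  1.0e+00]
turn_z_tool (deg; alt ±180) 0.1
shift after turn [ 4.9  1.  88.6]
0.25842748217814493 [0.26433844 0.0784789 ] 8268 -0.0027526864253293887
```

Emit:
drive_tool:
  plan:
    - [0.004,0.001,0.03,0,0,0,-1]
    - [0,0,0.03,0,0,0,-1]
    - [0,0,0.02,0,0,0,-1]
    - [0,0,0.015,0,0,0,-1]
    - [0,0,0.01,0,0,0,-1]
    - [0,0,0.01,0,0,0,-1]
    - [0,0,0.01,0,0,0,-1]
    - [0,0,0,0,0,0,-1]

```text
t: 36.15
tcp_pos: [0.519, 0.1376, 0.0936]
tool_rot: [-0.079, 0.997, -0.0, -0.003]
force: [-3.7, -0.3, 4.4]
finger_gap: 0.001
gripper_force: 2.1
```

Emit:
drive_tool:
  plan:
    - [0,0,0.004,0,0,0,-1]
    - [0,0,0.003,0,0,0,-1]
    - [0,0,0,0,0,0,-1]
    - [0,0,0,0,0,0,-1]

```text
t: 36.55
tcp_pos: [0.519, 0.1376, 0.0876]
tool_rot: [-0.079, 0.997, -0.0, -0.003]
force: [-5.8, -1.2, 8.5]
finger_gap: 0.002
gripper_force: 4.2
```

Emit:
drive_tool:
  plan:
    - [0,0,0.0015,0,0,0,-1]
    - [0,0,0.0015,0,0,0,-1]
    - [0,0,0,0,0,0,-1]

```text
t: 36.85
tcp_pos: [0.519, 0.1376, 0.0866]
tool_rot: [-0.079, 0.997, -0.0, -0.002]
force: [-7.8, -1.7, 23.4]
finger_gap: -0.002
gripper_force: 11.9
```

Bottomed at the stop, so I'll release and check.

Emit:
drive_tool:
  plan:
    - [0,0,-0.004,0,0,0,-1]
    - [0,0,-0.006,0,0,0,-1]
    - [0,0,-0.01,0,0,0,-1]
    - [0,0,-0.03,0,0,0,-1]
    - [0,0,-0.05,0,0,0,-1]
    - [0,0,-0.05,0,0,0,-1]
    - [0.03,0,-0.05,0,0,0,0]
    - [0.03,0,-0.03,0,0,0,0]
    - [0,0,0,0,0,0,0]
    - [0,0,0,0,0,0,0]

```text
t: 37.85
tcp_pos: [0.4674, 0.1291, 0.308]
tool_rot: [-0.078, 0.997, -0.0, 0.002]
force: [1.1, 0.1, -0.5]
finger_gap: 0.503
gripper_force: 0.0
```

```bash
python3 - <<'E'
from h import *
to([0.5195,0.1375,.13],98.9); d=snap("wrist","w12"); C=cloud(d); X=(C[...,:2]-B)@u;Y=(C[...,:2]-B)@v;Z=C[...,2]
k=(Z<.14)&(X>-.06)&(X<.05)&(abs(Y)<.1)&(Z>.06); p=np.polyfit(.077-X[k],Z[k],1); print("lid",np.arctan(p[0]),p,k.sum())
a=snap("top"); cv2.imwrite("pics/m12.png",cv2.resize(np.hstack([d["image"],a["image"]])[:,:,::-1],(800,300)))
E
```

```text
pos [0.4674 0.1291 0.308 ]
q [ 0.039  0.263  1.702  0.     1.172 -1.689]
F [ 1.1  0.1 -0.5]
shift_mm [-52.    0.2 178.2]
tooly yaw 99.0
down in tool [4.3e-03 4.0e-04 1.0e+00]
turn_z_tool (deg; alt ±180) 0.1
shift after turn [-52.    0.3 178.2]
lid -0.0005621778169872925 [-0.00056218  0.07840331] 11278
```

View pics/m12.png

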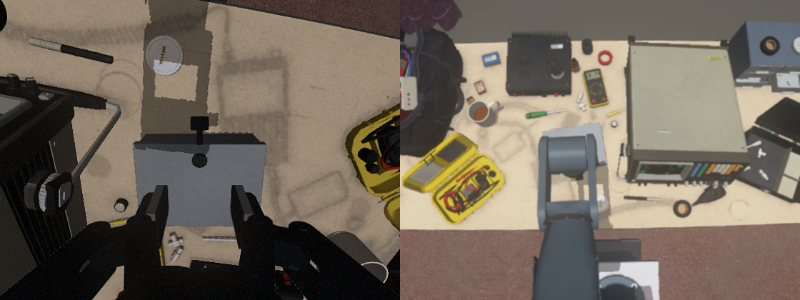

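The lid is shut and locked at angle 0, all the packs are stowed, the bystanders are in place, and the arm is clear of everything. I'm handing it in.

```bash
python3 -c "
from station import manip
print(manip.sign_off())"
```

```text
the job is handed in; nothing more can be done
None
```

The job is handed in: all three packs found on the bench lie flat in the bay (two side by side, the third on the left one), and the lid is shut and measured locked at angle 0.

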